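Make up a parts carton and pack the piston

ROBOT

A 6-joint arm with a two-finger parallel gripper is mounted at the origin on the work surface. World frame = base frame: x ahead of the robot, y to its left, z up, the work surface at z = 0. Lengths are in m, angles in rad, forces in N, time in s.
With the tool pointing down it reaches from about 0.3 to 0.775 m from the base axis. Payload 14.6 kg.
Tool frame: the origin (TCP) lies at the very end of the fingers, on their centre line; the grasp point (between the pads) lies 19 mm behind it; z points along the fingers, y is the line along which they close (so a half turn about z gives the same grasp; the last joint's range is limited). The gripper opens to 94 mm and grips with 3 to 60 N. Pads are 16 mm wide; open, the fingers measure 119 mm over their backs; the gripper's body (75 mm by 177 mm) begins 78 mm behind the grasp point.
Start: joints at [-1.229, 0.3, 1.521, -0, 1.321, -0.067], TCP at [0.219, -0.505, 0.205] pointing down, gripper open.
Joint ranges: [-3.03, 3.03], [-0.79, 2.21], [0.23, 2.52], [-1.04, 4.18], [0, 3.07], [-2.55, 2.55]. Speed limits (rad/s): [2.22, 2.22, 2.57, 3.14, 3.14, 3.14].

INTERFACE

Orientations are given as [roll, pitch, yaw] about the fixed x, y, z axes, in that order (R = Rz(yaw) Ry(pitch) Rx(roll)).
In Python, from station import ctrl gives the robot as it stands. The module is installed in compiled form; this text tells all that it offers.
- The arm moves only by the tool step_arm, never from a script. Its argument "deltas" is a list of rows, each an object with "dp": the shift along the tool's x, y, z scaled (see below), a list of three; "twist": the turn about the tool's z scaled (see below). In form: [{"dp": [tx, ty, tz], "twist": twist}, ...]. A call has 1 to 12 rows; each row shifts and turns the commanded pose from where the row before left it, along the tool's axes as they then stand; what a row does not reach is not made up. The controller multiplies each number of a shift by 0.04 m and each number of a turn by 4 degrees. A row lasts 1/10 s, in which the tool goes at most 50 mm and 8.59 degrees, less where a joint would pass 70% of its speed; a pose out of reach is approached as far as the arm can. A call with a number of a shift or a turn outside -1 to 1 is refused whole. A call with a gripper value outside its range is refused whole. "gripper" is the opening, from -1 (shut) to 1 (fully open), set as the call begins (left out, the last holds). The fingers move at their own pace and stop on an object; "squeeze" is the grip in N (left out, the last holds). Time passes only in rows, so rows that do not move let the fingers close. It gives the time, the measured TCP pose, the force, the opening and the grip force at its end, in the units of the state.
- ctrl.get_obs(): the state, without advancing time (a new reading comes with each control period).
- ctrl.camera(name): name is "scene" or "top" or "wrist"; returns (picture, depth): 420x560x3 uint8, red, green, blue; 420x560 float32, m along the optical axis (not along the pixel's ray), 0 where there is no reading.
- ctrl.get_calibration(name): a dict with "fx", "fy", "cx", "cy" (pixels), "world_to_cam" (4x4, takes a point from world to camera coordinates); the wrist camera has in their place "hand_eye" (4x4, takes a point from camera to tool coordinates, whose origin is the TCP and whose axes are the flange's). Camera axes: x right, y down, z forward; pixel columns grow to the right and rows downward; lengths in m; the calibration is good to about 2 mm. A picture is of the moment at which its call begins: read the wrist's pose just before it. get_calibration takes no time and is no camera call.
- ctrl.hand_in(): hands the job in; it is judged then, once.
Trained networks look in the newest picture that a camera, given by its name, has taken for a name from the list of things; names that differ only in an ending like _2 or _b are one class to them, and where a whole thing is asked for, a point or a joint stands for the part that bears it (a point fixed in the world has none). Each returns a list of dicts, best first, with "conf" (0 to 1); they miss things now and then, are a little off and sometimes report something else, mostly with a low value. They report only what shows in the picture. A call takes as long as a camera call. They do not tell look-alikes from the thing itself.
- ctrl.spot_in(camera, label): "rect" ([left, top, right, bottom] as shares, 0 to 1, of the picture: columns of its width, rows of its height, round what is visible of it).
- ctrl.cut_out(camera, label): "pixels" (420x560 bool, what is visible of it) and "rect" ([left, top, right, bottom] as shares, 0 to 1, of the picture: columns of its width, rows of its height, round what is visible of it).
The state is a dict: "time_s": time; "qpos": joint angles; "joint_vel": joint speeds; "tau": joint torques, N m; "ee_pos": TCP position; "eef_rot": TCP orientation; "force": force on the tool from outside, world axes, zero at the start; "moment": the same for the moment, N m; "grip_width": finger opening in m; "grip_force": force on a finger pad.
Only numpy, scipy, OpenCV 4.12 (cv2) and the standard library are available. Lean on these libraries where they do the work, as an engineer would, in place of code of your own. Each camera call takes 0.05 s, during which the arm holds its last target. There are 200 camera calls.

TASK

Fold up the three walls of the half-made carton that still lie outwards so that all of them stand squarely upright, then stand the loose piston inside the carton, crown up, setting it down rather than dropping it. Leave the walls upright and do not shove the other things on the bench about.

Things in the scene. Friction and masses are not known exactly. Their poses are not given: they have to be found in the camera images.
- tray: packing stand fixed to the bench with a half-made cardboard carton on it. Origin on the bench under the centre of the carton floor; x points to the far wall, y left, z up. Floor 130 mm (x) by 140 mm (y), top face at z = 47 mm, on a plywood plinth 110 x 120 mm. Far wall at x = +65 mm, 60 mm high, already up; the other three lie outwards past the plinth, open space under them
- lamp (a point): near end of the lamp tube of the stand: 24 mm thick, level, its underside 211 mm above the bench, running 210 mm from here along x of tray, over the left wall (at y = +85 mm, x from -85 to +125 mm); its 16 mm post stands at the far end
- wall_left (a joint): hinged cardboard left wall, 60 mm from crease to free edge, 5 mm thick. Crease along the left edge of the floor, at y = +70 mm, z = 44.5 mm of tray, mid-thickness. 0 = level outwards, 1.571 = upright, more = leaning in over the floor (up to 1.95), below 0 = drooping. The stiff crease stays as left; 118 mm long along x
- wall_right (a joint): hinged cardboard right wall, 60 mm from crease to free edge, 5 mm thick. Crease along the right edge of the floor, at y = -70 mm, z = 44.5 mm of tray, mid-thickness. 0 = level outwards, 1.571 = upright, more = leaning in over the floor (up to 1.95), below 0 = drooping. The stiff crease stays as left; 118 mm long along x
- wall_near (a joint): hinged cardboard near wall, 60 mm from crease to free edge, 5 mm thick. Crease along the near edge of the floor, at x = -65 mm, z = 44.5 mm of tray, mid-thickness. 0 = level outwards, 1.571 = upright, more = leaning in over the floor (up to 1.95), below 0 = drooping. The stiff crease stays as left; 128 mm long along y
- wall_left_edge (a point): middle of the free edge of the left wall
- wall_right_edge (a point): middle of the free edge of the right wall
- wall_near_edge (a point): middle of the free edge of the near wall
- piston: bare aluminium engine piston, 52 mm in diameter, 46 mm high, three ring grooves near the top, about 0.16 kg, standing crown up on the bench to the left or right of the stand; origin at the centre of its underside, z up
- bearing: bystander: steel ball bearing ring 62 mm across, 16 mm high, lying flat; origin at the centre of its underside
- sprocket: bystander: dark toothed sprocket about 106 mm across, 14 mm high, lying flat; origin at the centre of its underside
- spanner: bystander: steel spanner 160 mm long, lying flat along its x
- spark_plug: bystander: spark plug 70 mm long, 18 mm thick, lying along its x
- grease_jar: bystander: white jar with a lid, 68 mm across, 70 mm high; origin at the centre of its underside
- oil_bottle: bystander: small grey bottle 60 mm across, 110 mm high; origin at the centre of its underside
There are look-alikes about, which are no part of the job. Of the things like the piston, leave any that is blue, orange or turquoise; of the rest the smaller one is meant.

How it is judged:
On the way, in this order (a step that is already met when the one before it is completed fails the run):
1. all three walls stand upright, before the piston goes in (value of joint wall_left between 1.391 and 1.751 rad and value of joint wall_right between 1.391 and 1.751 rad and value of joint wall_near between 1.391 and 1.751 rad and height (world z) of piston below 0.03 m), for 0.2 s.
2. the piston stands inside the carton (x of piston in the frame of tray between -0.05 and 0.05 m and y of piston in the frame of tray between -0.055 and 0.055 m and z of piston in the frame of tray between 0.042 and 0.053 m and angle between piston's own z axis and vertical below 0.15 rad), for 0.2 s.
At the end, for the whole second after the job is handed in: the left, right and near walls are each within 0.18 rad (10 degrees) of upright and the piston stands still, crown up (within 0.15 rad), on the carton floor between the walls, released (all of step 2 and value of joint wall_left between 1.391 and 1.751 rad and value of joint wall_right between 1.391 and 1.751 rad and value of joint wall_near between 1.391 and 1.751 rad and linear speed of piston below 0.02 m/s); the robot touches nothing.
It fails at once if the piston is dropped from more than about 35 mm or thrown (contact force between the fingers and piston below 0.01 N and linear speed of piston above 0.85 m/s).
It fails at once if a bystander (bearing, sprocket, spanner, spark plug, jar or bottle) is shoved more than 40 mm (distance of any of bearing, sprocket, spanner, spark_plug, grease_jar, oil_bottle from where it was at the start of the episode above 0.04 m).
It also fails if it takes over 72 s, if anything falls off the work surface, if the arm or the gripper's body presses on something with over 40 N, if the wrist force passes 120 N, or if a joint passes its speed limit or range.

## Working session

There is one attempt and no reset: what is moved stays moved. The work goes in short steps, Python scripts to look and compute and a tool call to move; the robot and the scene stay as the last step left them, time stands still between calls to the robot, and variables do not carry over. Pictures are saved under pics/ and viewed, at most 10 in all, crops included, and the job is handed in when it is done.

Besides the shell and the picture viewer there is one more tool, called as name([rows], argument=value, ...), one row to a line, values as JSON. step_arm: Moves the arm, as the interface text tells. Its arguments: {"type":"object","properties":{"deltas":{"type":"array"},"gripper":{"type":"number"},"squeeze":{"type":"number"}},"required":["deltas"]}

```bash
mkdir -p pics
cat > h.py <<'E'
import numpy as np, cv2
from station import ctrl
def cloud(name,d):
    c=ctrl.get_calibration(name); v,u=np.mgrid[:420,:560]
    P=np.stack([(u-c['cx'])/c['fx']*d,(v-c['cy'])/c['fy']*d,d],-1)
    T=np.linalg.inv(np.array(c['world_to_cam']))
    return P@T[:3,:3].T+T[:3,3]
def save(n,p): cv2.imwrite('pics/'+n,p[:,:,::-1])
E
python3 - <<'E'
from h import *
for n in('scene','top'):
    p,d=ctrl.camera(n); save(n+'0.png',p); W=cloud(n,d)
    np.save(n+'W.npy',W)
    for l in('tray','piston','bearing','sprocket','spanner','spark_plug','grease_jar','oil_bottle','wall_left','wall_right','wall_near'):
        for r in ctrl.cut_out(n,l)[:4]:
            m=r['pixels']&(d>0)
            if m.sum()<5: continue
            q=W[m]; print(n,l,round(r['conf'],2),np.round(np.median(q,0),3),np.round(np.percentile(q,2,0),3),np.round(np.percentile(q,98,0),3),np.round(np.array(r['rect'])*[560,420,560,420]))
print(ctrl.get_obs())
E
```

```text
scene tray 0.78 [0.686 0.    0.05 ] [ 0.555 -0.143  0.002] [0.791 0.076 0.236] [197. 206. 273. 294.]
scene piston 0.87 [0.603 0.272 0.06 ] [0.562 0.232 0.006] [0.625 0.294 0.066] [302. 280. 325. 308.]
scene piston 0.81 [0.368 0.337 0.056] [0.319 0.295 0.002] [0.388 0.361 0.069] [364. 257. 395. 288.]
scene piston 0.68 [0.33 0.45 0.04] [ 0.29  0.41 -0.  ] [0.345 0.472 0.049] [409. 277. 429. 305.]
scene piston 0.62 [0.492 0.358 0.041] [0.462 0.333 0.002] [0.505 0.376 0.049] [349. 283. 367. 307.]
scene bearing 0.64 [ 0.433 -0.342  0.014] [ 0.403 -0.381 -0.   ] [ 0.461 -0.319  0.019] [234. 194. 252. 203.]
scene bearing 0.39 [0.491 0.357 0.04 ] [0.457 0.32  0.001] [0.505 0.376 0.049] [350. 282. 368. 309.]
scene sprocket 0.59 [ 0.642 -0.132  0.049] [ 0.606 -0.158  0.045] [ 0.713 -0.12   0.052] [206. 231. 235. 239.]
scene sprocket 0.57 [0.64  0.424 0.008] [0.592 0.375 0.001] [0.683 0.465 0.016] [320. 326. 355. 355.]
scene spanner 0.67 [0.497 0.15  0.006] [ 0.466  0.064 -0.002] [0.522 0.197 0.011] [290. 256. 326. 274.]
scene spanner 0.25 [ 0.433 -0.343  0.014] [ 0.402 -0.382 -0.   ] [ 0.461 -
[... 2981 characters left out ...]
0.068] [261. 149. 281. 190.]
{'time_s': 1.2, 'qpos': array([-1.22859761e+00,  2.99915288e-01,  1.52098514e+00,  3.74816901e-05,
        1.32068820e+00, -6.65973330e-02]), 'joint_vel': array([ 0.00048919,  0.00037874,  0.00034354,  0.00119682, -0.00042784,
       -0.00163831]), 'tau': array([ 2.80691580e-03, -5.31659460e+01, -3.52915585e+01,  7.09816930e-02,
        2.13060837e-02, -1.53312175e-05]), 'ee_pos': array([ 0.21863539, -0.50467675,  0.20544348]), 'eef_rot': array([ 3.14158623e+00, -3.59675922e-05,  4.08786778e-01]), 'force': array([-0.1273305 , -0.04586442, -0.35214121]), 'moment': array([-0.041661  , -0.01112377,  0.00304143]), 'grip_force': 0.0, 'grip_width': 0.09385205877658363}
```

Run:
```python
import cv2
a=cv2.imread('pics/top0.png')[95:305,100:360]; cv2.imwrite('pics/topc.png',cv2.resize(a,None,fx=2.8,fy=2.8))
a=cv2.imread('pics/scene0.png')[170:350,170:440]; cv2.imwrite('pics/scenec.png',cv2.resize(a,None,fx=2.9,fy=2.9))
```

```text
(no output)
```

View pics/topc.png

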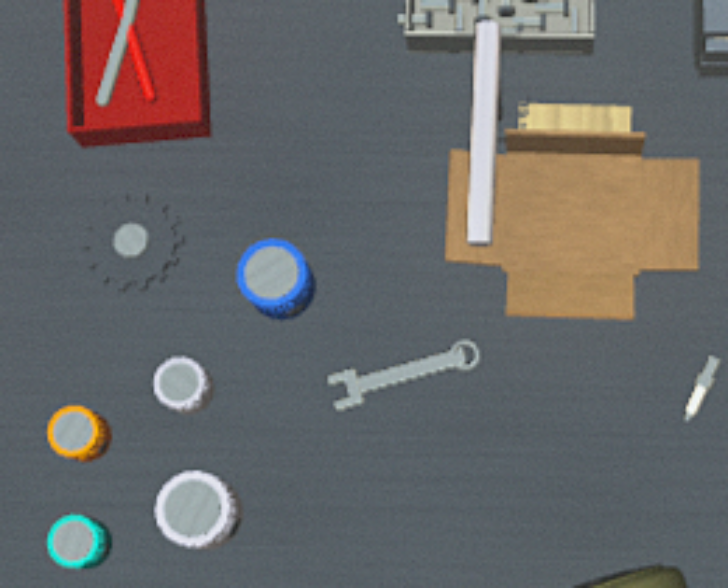

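View pics/scenec.png

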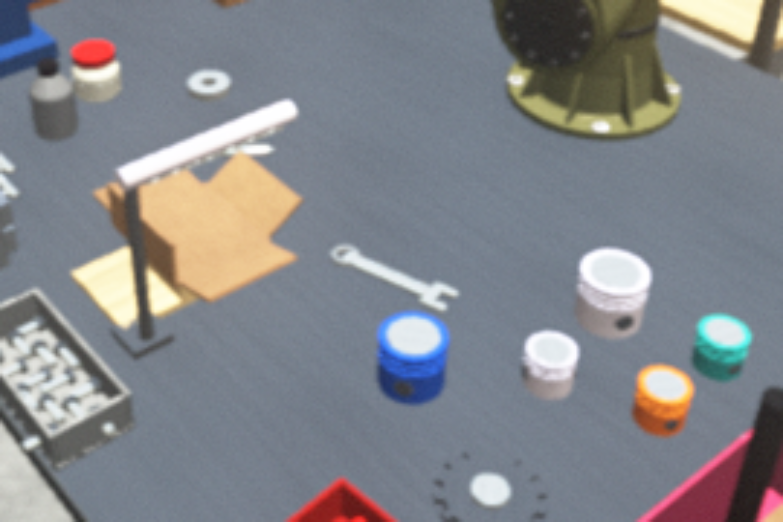

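The top view shows the white small piston at crop (181,383), with larger white, blue, orange and turquoise look-alikes. The carton is at crop (570,210) with the lamp over its left wall. The scene view agrees, and the near and left walls already look slightly raised. Next I'll fit the tray pose and measure the hand against the lamp.

```bash
cat > fit.py <<'E'
from h import *
from scipy.optimize import differential_evolution
def model(p):
    x,y,a,tl,tr,tn=p
    def w(q): 
        c,s=np.cos(a),np.sin(a); q=np.array(q,float)/1000
        return np.c_[x+c*q[:,0]-s*q[:,1],y+s*q[:,0]+c*q[:,1],q[:,2]]
    C,S=np.cos,np.sin; z=46
    return [w([[-65,-70,z],[65,-70,z],[65,70,z],[-65,70,z]]),
     w([[-59,70,z],[59,70,z],[59,70+60*C(tl),z+60*S(tl)],[-59,70+60*C(tl),z+60*S(tl)]]),
     w([[-59,-70,z],[59,-70,z],[59,-70-60*C(tr),z+60*S(tr)],[-59,-70-60*C(tr),z+60*S(tr)]]),
     w([[-65,-64,z],[-65,64,z],[-65-60*C(tn),64,z+60*S(tn)],[-65-60*C(tn),-64,z+60*S(tn)]]),
     w([[65,-64,z],[65,64,z],[65,64,106],[65,-64,106]])]
def proj(n,P,k=4):
    c=ctrl.get_calibration(n); T=np.array(c['world_to_cam']); q=P@T[:3,:3].T+T[:3,3]
    return (np.c_[c['fx']*q[:,0]/q[:,2]+c['cx'],c['fy']*q[:,1]/q[:,2]+c['cy']])
E
python3 - <<'E'
from fit import *
data=[]
for n in('top','scene'):
    im=cv2.imread(f'pics/{n}0.png'); W=np.load(n+'W.npy')
    hsv=cv2.cvtColor(im,cv2.COLOR_BGR2HSV); r=(W[...,0]>.4)&(W[...,0]<.95)&(abs(W[...,1]+.045)<.22)
    m=(hsv[...,1]>70)&(hsv[...,0]<25)&(W[...,2]>.025)&(W[...,2]<.14)&r
    ig=((W[...,2]>.13)&r).astype(np.uint8); ig=cv2.dilate(ig,np.ones((3,3)))>0
    L=W[(W[...,2]>.19)&r]; print(n,m.sum(),'lamp',np.percentile(L,[1,50,99],axis=0).round(3).tolist())
    data.append((n,m,ig))
def cost(p):
    e=0
    for n,m,ig in data:
        r=np.zeros((420*1,560),np.uint8)
        for f in model(p): cv2.fillPoly(r,[np.round(proj(n,f)*16).astype(np.int32)],1,shift=4)
        e+=((r>0)!=m)[~ig].sum()
    return e
o=differential_evolution(cost,[(.6,.74),(-.11,.03),(-.3,.3),(-.3,.9),(-.3,.9),(-.2,1)],seed=1,maxiter=150,popsize=12)
print(o.fun,o.x.round(4)); np.save('tray.npy',o.x)
x,y,a=o.x[:3]; R=np.array([[np.cos(a),-np.sin(a)],[np.sin(a),np.cos(a)]])
for n,m,ig in data:
    W=np.load(n+'W.npy')[m]; q=(W[:,:2]-[x,y])@R; z=W[:,2]
    for nm,d,s in(('L',q[:,1],q[:,0]),('R',-q[:,1],q[:,0]),('N',-q[:,0]-.065+.07,q[:,1])):
        k=(d>.077)&(abs(s)<.05)
        if k.sum()>10:
            f=np.polyfit(d[k],z[k],1); print(n,nm,k.sum(),'angle',np.arctan(f[0]).round(3),'z at crease',np.polyval(f,.07).round(4))
    k=(abs(q[:,0])<.05)&(abs(q[:,1])<.055); print(n,'floor z',np.median(z[k]))
# hand shape
for n in('top','scene'):
    W=np.load(n+'W.npy'); d=W[(np.hypot(W[...,0]-.219,W[...,1]+.505)<.2)&(W[...,2]>.1)]
    if len(d):
        for z in np.arange(.1,.8,.03):
            k=(d[:,2]>z)&(d[:,2]<z+.03)
            if k.sum(): print(n,round(z,2),k.sum(),d[k].min(0)[:2].round(3),d[k].max(0)[:2].round(3))
E
```

```text
top 4479 lamp [[0.581, 0.023, 0.223], [0.683, 0.035, 0.235], [0.789, 0.048, 0.242]]
scene 2029 lamp [[0.583, 0.03, 0.194], [0.7, 0.046, 0.23], [0.788, 0.053, 0.238]]Traceback (most recent call last):
  File "<stdin>", line 17, in <module>
    return fun(*args, **kwargs)
    ret = solver.solve()
    next(self)
    ~~~~^^^^^^
    energy = self.func(parameters)
    return self.f(x, *self.args)
           ~~~~~~^^^^^^^^^^^^^^^
  File "<stdin>", line 14, in cost
  File "fit.py", line 15, in proj
    c=ctrl.get_calibration(n); T=np.array(c['world_to_cam']); q=P@T[:3,:3].T+T[:3,3]
ValueError: time passes only in moves, steps and waits
```

View pics/scene0.png

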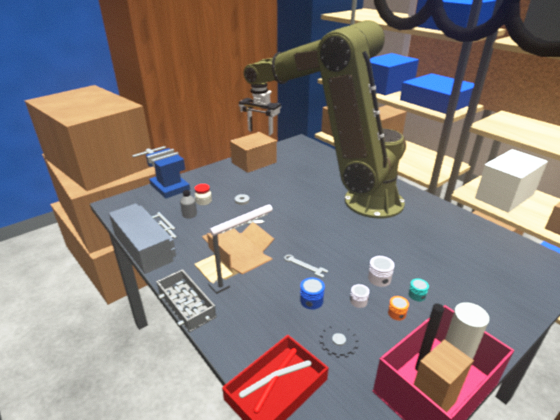

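The scene view shows the gripper as a wide but shallow body plate at (260,105), with a narrow neck above it at (258,93). So with the gripper open and the hand low, the body can pass under the lamp while the neck stays outside it. I'll measure that.

```bash
sed -i 's/^def model/CAL={n:ctrl.get_calibration(n) for n in("top","scene")}\ndef model/; s/c=ctrl.get_calibration(n); T/c=CAL[n]; T/' fit.py
cat > run.py <<'E'
from fit import *
import sys
def masks(suf='0'):
    data=[]
    for n in('top','scene'):
        im=cv2.imread(f'pics/{n}{suf}.png'); W=np.load(n+'W.npy')
        hsv=cv2.cvtColor(im,cv2.COLOR_BGR2HSV); r=(W[...,0]>.4)&(W[...,0]<.95)&(abs(W[...,1]+.045)<.22)
        m=(hsv[...,1]>70)&(hsv[...,0]<25)&(W[...,2]>.025)&(W[...,2]<.14)&r
        ig=((W[...,2]>.13)&r).astype(np.uint8); ig=cv2.dilate(ig,np.ones((3,3)))>0
        data.append((n,m,ig))
    return data
E
python3 - <<'E'
from run import *
data=masks()
def cost(p):
    e=0
    for n,m,ig in data:
        r=np.zeros((420,560),np.uint8)
        for f in model(p): cv2.fillPoly(r,[np.round(proj(n,f)*16).astype(np.int32)],1,shift=4)
        e+=((r>0)!=m)[~ig].sum()
    return e
o=differential_evolution(cost,[(.6,.74),(-.11,.03),(-.3,.3),(-.3,.9),(-.3,.9),(-.2,1)],seed=1,maxiter=100,popsize=10)
print(o.fun,o.x.round(4)); np.save('tray.npy',o.x)
x,y,a=o.x[:3]; R=np.array([[np.cos(a),-np.sin(a)],[np.sin(a),np.cos(a)]])
for n,m,ig in data:
    W=np.load(n+'W.npy'); L=W[(W[...,2]>.2)&(abs(W[...,1]-.03)<.06)&(W[...,0]>.5)&(W[...,0]<.85)]
    q=(L[:,:2]-[x,y])@R; print('lamp in tray',np.percentile(q,[3,50,97],axis=0).round(3).tolist(),np.percentile(L[:,2],[2,98]))
    W=W[m]; q=(W[:,:2]-[x,y])@R; z=W[:,2]
    for nm,d,s in(('L',q[:,1],q[:,0]),('R',-q[:,1],q[:,0]),('N',-q[:,0]+.005,q[:,1])):
        k=(d>.077)&(abs(s)<.05)
        if k.sum()>10:
            f=np.polyfit(d[k],z[k],1); print(n,nm,k.sum(),'angle',np.arctan(f[0]).round(3),'z at crease',np.polyval(f,.07).round(4))
    k=(abs(q[:,0])<.05)&(abs(q[:,1])<.055); print(n,'floor z',np.median(z[k]))
ya=.409; R=np.array([[np.cos(ya),np.sin(ya)],[np.sin(ya),-np.cos(ya)]])
for n in('top','scene'):
    W=np.load(n+'W.npy'); d=W[(np.hypot(W[...,0]-.219,W[...,1]+.505)<.15)&(W[...,2]>.16)]
    for z in np.arange(.16,.6,.02):
        k=(d[:,2]>z)&(d[:,2]<z+.02)
        if k.sum(): q=(d[k][:,:2]-[.219,-.505])@R; print(n,'dz',round(z-.205,3),k.sum(),'tool xy',q.min(0).round(3),q.max(0).round(3))
E
```

```text
243.0 [ 0.6658 -0.0481 -0.0211  0.2045  0.1292  0.5296]
lamp in tray [[-0.084, 0.073], [0.015, 0.084], [0.116, 0.095]] [0.22448901 0.24102891]
top L 298 angle 0.263 z at crease 0.0482
top R 617 angle 0.108 z at crease 0.0477
top N 497 angle 0.543 z at crease 0.0482
top floor z 0.047741899247378594
lamp in tray [[-0.08, 0.082], [0.029, 0.095], [0.119, 0.1]] [0.20900407 0.2381591 ]
scene L 272 angle 0.248 z at crease 0.0468
scene R 102 angle 0.084 z at crease 0.0472
scene N 338 angle 0.555 z at crease 0.0445
scene floor z 0.046759654270263185
top dz 0.195 9 tool xy [-0.034 -0.026] [ 0.026 -0.013]
top dz 0.215 34 tool xy [-0.026 -0.033] [ 0.028 -0.018]
top dz 0.235 88 tool xy [-0.039 -0.072] [ 0.061 -0.013]
top dz 0.255 166 tool xy [-0.038 -0.085] [0.062 0.028]
top dz 0.275 532 tool xy [-0.04  -0.117] [0.067 0.039]
top dz 0.295 1471 tool xy [-0.058 -0.129] [0.067 0.034]
top dz 0.315 1069 tool xy [-0.053 -0.135] [0.066 0.002]
top dz 0.335 889 tool xy [-0.045 -0.146] [ 0.065 -0.073]
top dz 0.355 853 tool xy [-0.034 -0.15 ] [ 0.055 -0.091]
scene dz -0.005 26 tool xy [-0.01  -0.066] [0.012 
[... 327 characters left out ...]
95] [0.038 0.081]
scene dz 0.135 197 tool xy [-0.036 -0.096] [0.035 0.084]
scene dz 0.155 72 tool xy [-0.019 -0.048] [0.028 0.01 ]
scene dz 0.175 90 tool xy [-0.026 -0.049] [0.038 0.019]
scene dz 0.195 78 tool xy [-0.03  -0.039] [0.038 0.027]
scene dz 0.215 63 tool xy [-0.019 -0.041] [0.058 0.019]
scene dz 0.235 99 tool xy [-0.009 -0.135] [0.064 0.034]
scene dz 0.255 178 tool xy [ 0.017 -0.145] [0.065 0.035]
scene dz 0.275 189 tool xy [ 0.049 -0.135] [0.067 0.033]
scene dz 0.295 206 tool xy [-0.05  -0.137] [0.071 0.027]
scene dz 0.315 100 tool xy [-0.048 -0.134] [ 0.066 -0.027]
scene dz 0.335 68 tool xy [-0.016 -0.138] [ 0.062 -0.086]
scene dz 0.355 13 tool xy [ 0.007 -0.144] [ 0.044 -0.102]
```

Body plate sits at dz 97–155 mm above the TCP, and the neck radius is about 36 mm. The plan fits: right and near walls with closed fingers, and the left wall with the back of an open finger, body under the lamp.

step_arm([
  {"dp": [0, 0, 0], "twist": 0.88},
  {"dp": [0, 0, 0], "twist": 0.88},
  {"dp": [0, 0, 0], "twist": 0.88},
  {"dp": [0, 0, 0], "twist": 0.88},
  {"dp": [0, 0, 0], "twist": 0.88},
  {"dp": [0, 0, 0], "twist": 0.88},
  {"dp": [0, 0, 0], "twist": 0.88},
  {"dp": [0.9, -0.6, 0], "twist": 0},
  {"dp": [0.9, -0.6, 0], "twist": 0},
  {"dp": [0.9, -0.6, 0], "twist": 0},
  {"dp": [0.9, -0.6, 0], "twist": 0},
  {"dp": [0.9, -0.6, 0], "twist": 0},
], gripper=-1)

```text
time_s: 2.4
ee_pos: [0.4024, -0.3874, 0.2056]
eef_rot: [3.141, -0.0, -0.021]
force: [0.3, -0.1, -0.3]
grip_width: 0.0021
grip_force: 0.0
```

step_arm([
  {"dp": [0.8, -0.56, 0], "twist": 0},
  {"dp": [0.8, -0.56, 0], "twist": 0},
  {"dp": [0.8, -0.56, 0], "twist": 0},
  {"dp": [0.8, -0.56, 0], "twist": 0},
  {"dp": [0.8, -0.56, 0], "twist": 0},
  {"dp": [0.8, -0.56, 0], "twist": 0},
  {"dp": [0.8, -0.56, 0], "twist": 0},
  {"dp": [0.8, -0.56, 0], "twist": 0},
  {"dp": [0, 0, 0.9], "twist": 0},
  {"dp": [0, 0, 0.9], "twist": 0},
  {"dp": [0, 0, 0.9], "twist": 0},
  {"dp": [0, 0, 0], "twist": 0},
])

```text
time_s: 3.6
ee_pos: [0.6587, -0.2139, 0.092]
eef_rot: [-3.139, 0.008, -0.021]
force: [0.7, -0.4, 0.2]
grip_width: 0.0004
grip_force: 0.0
```

step_arm([
  {"dp": [0, 0, 0.9], "twist": 0},
  {"dp": [0, 0, 0.9], "twist": 0},
  {"dp": [0, 0, 0], "twist": 0},
  {"dp": [0, -0.25, 0], "twist": 0},
  {"dp": [0, -0.25, 0], "twist": 0},
  {"dp": [0, 0, 0], "twist": 0},
])

```text
time_s: 4.2
ee_pos: [0.6625, -0.1934, 0.0281]
eef_rot: [3.141, -0.003, -0.02]
force: [-0.3, 0.6, 0.2]
grip_width: 0.0008
grip_force: 0.0
```

step_arm([
  {"dp": [0, -0.06, 0], "twist": 0},
  {"dp": [0, -0.06, 0], "twist": 0},
  {"dp": [0, -0.06, 0], "twist": 0},
  {"dp": [0, 0, 0], "twist": 0},
])

```text
time_s: 4.6
ee_pos: [0.6619, -0.1912, 0.0269]
eef_rot: [3.136, -0.003, -0.023]
force: [1.7, -17.9, 1.5]
grip_width: 0.0003
grip_force: 9.4
```

step_arm([
  {"dp": [0, -0.02, -0.15], "twist": 0},
  {"dp": [0, -0.03, -0.15], "twist": 0},
  {"dp": [0, -0.05, -0.14], "twist": 0},
  {"dp": [0, 0, 0], "twist": 0},
])

```text
time_s: 5.0
ee_pos: [0.6622, -0.1865, 0.0456]
eef_rot: [3.137, -0.003, -0.023]
force: [-2.1, -15.0, 6.4]
grip_width: 0.0005
grip_force: 7.5
```

step_arm([
  {"dp": [0, -0.065, -0.13], "twist": 0},
  {"dp": [0, -0.08, -0.12], "twist": 0},
  {"dp": [0, -0.09, -0.12], "twist": 0},
  {"dp": [0, -0.1, -0.11], "twist": 0},
  {"dp": [0, -0.11, -0.09], "twist": 0},
  {"dp": [0, -0.12, -0.08], "twist": 0},
  {"dp": [0, -0.13, -0.07], "twist": 0},
  {"dp": [0, -0.135, -0.05], "twist": 0},
  {"dp": [0, -0.14, -0.04], "twist": 0},
  {"dp": [0, -0.14, -0.02], "twist": 0},
  {"dp": [0, -0.1, 0], "twist": 0},
  {"dp": [0, 0, 0], "twist": 0},
])

```text
time_s: 6.2
ee_pos: [0.6625, -0.1344, 0.0759]
eef_rot: [-3.141, 0.001, -0.021]
force: [0.2, -0.1, 0.7]
grip_width: 0.0006
grip_force: 0.0
```

step_arm([
  {"dp": [0, 0.5, 0], "twist": 0},
  {"dp": [0, 0.5, 0], "twist": 0},
  {"dp": [0, 0, -0.9], "twist": 0},
  {"dp": [0, 0, -0.9], "twist": 0},
  {"dp": [0, 0, -0.7], "twist": 0},
  {"dp": [-0.75, 0, 0], "twist": 0},
  {"dp": [-0.75, 0, 0], "twist": 0},
  {"dp": [-0.75, -0.65, 0], "twist": 0},
  {"dp": [-0.75, -0.65, 0], "twist": 0},
  {"dp": [-0.75, -0.65, 0], "twist": 0},
  {"dp": [0, -0.7, 0], "twist": 0},
  {"dp": [0, 0, 0], "twist": 0},
])

```text
time_s: 7.4
ee_pos: [0.5138, -0.0654, 0.1769]
eef_rot: [-3.141, -0.001, -0.021]
force: [-0.2, -0.6, 0.2]
grip_width: 0.0005
grip_force: 0.0
```

```bash
cat > look.py <<'E'
from run import *
import sys
x,y,a=np.load('tray.npy')[:3]; R=np.array([[np.cos(a),-np.sin(a)],[np.sin(a),np.cos(a)]])
def look(tag):
    for n in('top','scene'):
        p,d=ctrl.camera(n); save(n+tag+'.png',p); W=cloud(n,d)
        hsv=cv2.cvtColor(p,cv2.COLOR_RGB2HSV); m=(hsv[...,1]>70)&(hsv[...,0]<25)&(d>0)
        W=W[m]; q=(W[:,:2]-[x,y])@R; z=W[:,2]
        for nm,u,s in(('L',q[:,1]-.07,q[:,0]),('R',-q[:,1]-.07,q[:,0]),('N',-q[:,0]-.065,q[:,1])):
            k=(abs(s)<.055)&(u>-.03)&(u<.075)&(z>.056)&(z<.115)
            if k.sum()>8: # angle from crease
                f=np.polyfit(z[k],u[k],1); print(n,nm,k.sum(),'out@60',(np.polyval(f,.06)*1e3).round(1),'out@100',(np.polyval(f,.1)*1e3).round(1),'zmax',np.percentile(z[k],97).round(3))
    o=ctrl.get_obs(); t=(o['ee_pos'][:2]-[x,y])@R; print('t',o['time_s'],'tcp tray',t.round(4),o['ee_pos'][2].round(4),'yaw',o['eef_rot'][2])
E
python3 -c "from look import *; look('1')"
```

```text
top L 248 out@60 44.6 out@100 87.9 zmax 0.066
top R 72 out@60 -5.0 out@100 0.2 zmax 0.109
scene L 153 out@60 50.8 out@100 158.4 zmax 0.064
scene R 108 out@60 -4.0 out@100 -6.3 zmax 0.085
scene N 279 out@60 25.2 out@100 86.2 zmax 0.077
t 7.5 tcp tray [-0.151  -0.0223] 0.1765 yaw -0.02147897667986509
```

step_arm([
  {"dp": [0, 0, 0.85], "twist": 0},
  {"dp": [0, 0, 0.85], "twist": 0},
  {"dp": [0, 0, 0.85], "twist": 0},
  {"dp": [0, 0, 0.86], "twist": 0},
  {"dp": [0.35, 0, 0], "twist": 0},
  {"dp": [0.1, 0, 0], "twist": 0},
  {"dp": [0.1, 0, 0], "twist": 0},
  {"dp": [0, 0, 0], "twist": 0},
])

```text
time_s: 8.3
ee_pos: [0.5366, -0.0672, 0.0404]
eef_rot: [3.141, -0.001, -0.022]
force: [0.1, -0.3, 0.5]
grip_width: -0.0001
grip_force: 0.0
```

step_arm([
  {"dp": [0.06, 0, 0], "twist": 0},
  {"dp": [0.06, 0, 0], "twist": 0},
  {"dp": [0, 0, 0], "twist": 0},
])

```text
time_s: 8.6
ee_pos: [0.5382, -0.067, 0.04]
eef_rot: [3.141, 0.006, -0.021]
force: [-21.6, -3.2, 13.2]
grip_width: 0.0007
grip_force: 11.3
```

step_arm([
  {"dp": [0.085, 0, -0.125], "twist": 0},
  {"dp": [0.097, 0, -0.115], "twist": 0},
  {"dp": [0.107, 0, -0.105], "twist": 0},
  {"dp": [0.117, 0, -0.09], "twist": 0},
  {"dp": [0.125, 0, -0.08], "twist": 0},
  {"dp": [0.132, 0, -0.07], "twist": 0},
  {"dp": [0.138, 0, -0.05], "twist": 0},
  {"dp": [0.142, 0, -0.04], "twist": 0},
  {"dp": [0.13, 0, -0.02], "twist": 0},
  {"dp": [0.07, 0, 0], "twist": 0},
  {"dp": [0, 0, 0], "twist": 0},
])

```text
time_s: 9.7
ee_pos: [0.5868, -0.0675, 0.0674]
eef_rot: [-3.141, -0.0, -0.021]
force: [1.3, 0.0, -0.7]
grip_width: 0.0002
grip_force: 0.0
```

step_arm([
  {"dp": [-0.9, 0, 0], "twist": 0},
  {"dp": [-0.9, 0, 0], "twist": 0},
  {"dp": [0, 0, -0.95], "twist": 0},
  {"dp": [0, 0, -0.95], "twist": 0},
  {"dp": [0, 0, -0.95], "twist": 0},
  {"dp": [0, -0.9, 0], "twist": 0},
  {"dp": [0, -0.9, 0], "twist": 0},
  {"dp": [0, -0.9, 0], "twist": 0},
  {"dp": [0, -0.9, 0], "twist": 0},
  {"dp": [0, -0.9, 0], "twist": 0},
  {"dp": [0, -0.9, 0], "twist": 0},
  {"dp": [0, -0.5, 0], "twist": 0},
], gripper=1)

```text
time_s: 10.9
ee_pos: [0.5192, 0.1722, 0.1816]
eef_rot: [-3.141, -0.0, -0.02]
force: [0.4, -1.2, 0.0]
grip_width: 0.0922
grip_force: 0.0
```

```bash
python3 -c "from look import *; look('2')"
```

```text
top L 265 out@60 44.4 out@100 93.4 zmax 0.067
top R 107 out@60 -6.5 out@100 -0.2 zmax 0.111
top N 239 out@60 3.8 out@100 2.0 zmax 0.109
scene L 156 out@60 50.7 out@100 177.0 zmax 0.064
scene R 117 out@60 -4.4 out@100 -5.1 zmax 0.089
scene N 200 out@60 1.7 out@100 2.0 zmax 0.105
t 11.0 tcp tray [-0.1512  0.2168] 0.1814 yaw -0.01843768769000831
```

step_arm([
  {"dp": [0.75, 0, 0], "twist": 0},
  {"dp": [0.75, 0, 0], "twist": 0},
  {"dp": [0.75, 0, 0], "twist": 0},
  {"dp": [0.75, 0, 0], "twist": 0},
  {"dp": [0.75, 0, 0], "twist": 0},
  {"dp": [0, 0, 0.8], "twist": 0},
  {"dp": [0, 0, 0.8], "twist": 0},
  {"dp": [0, 0, 0.8], "twist": 0},
  {"dp": [0, 0, 0.8], "twist": 0},
  {"dp": [0, 0, 0.8], "twist": 0},
  {"dp": [0, 0, 0], "twist": 0},
  {"dp": [0, 0, 0], "twist": 0},
])

```text
time_s: 12.2
ee_pos: [0.6698, 0.1659, 0.0224]
eef_rot: [3.142, 0.0, -0.022]
force: [0.2, 0.2, 1.4]
grip_width: 0.0942
grip_force: 0.0
```

```bash
python3 -c "
from look import *; look('3')
im=cv2.imread('pics/scene3.png')[120:320,170:400]; cv2.imwrite('pics/s3c.png',cv2.resize(im,None,fx=3,fy=3))"
```

```text
top L 255 out@60 44.6 out@100 91.0 zmax 0.068
top R 105 out@60 -4.5 out@100 0.0 zmax 0.11
top N 241 out@60 3.2 out@100 2.0 zmax 0.109
scene L 111 out@60 50.1 out@100 170.6 zmax 0.064
scene R 109 out@60 -4.6 out@100 -6.1 zmax 0.085
scene N 172 out@60 1.6 out@100 2.0 zmax 0.105
t 12.3 tcp tray [0.0003 0.2146] 0.0241 yaw -0.021565499101818153
```

View pics/s3c.png

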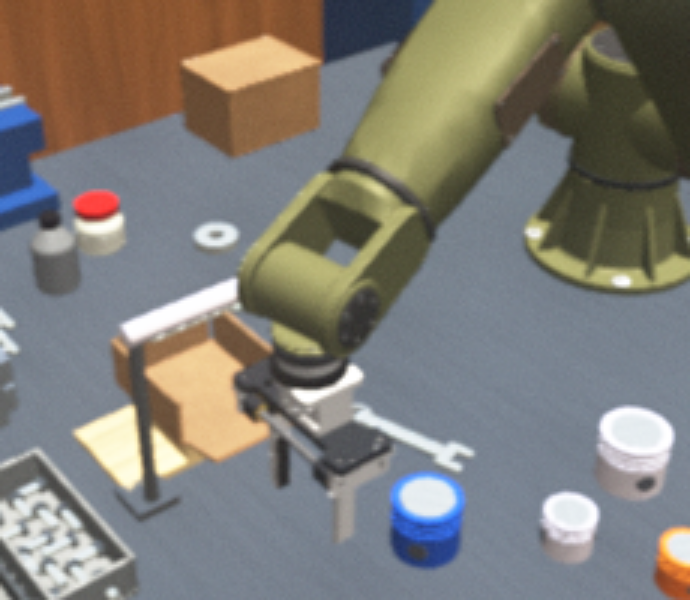

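The view shows the right and near walls up, and the hand low and outside the left wall at (310,440), with the lamp end near the wrist at (240,290). I'll check the hand profile by height for clearance.

Run:
```python
from look import *
o=ctrl.get_obs(); t=(o['ee_pos'][:2]-[x,y])@R; z0=o['ee_pos'][2]
p,d=ctrl.camera('scene'); W=cloud('scene',d).reshape(-1,3); W=W[d.ravel()>0]
q=(W[:,:2]-[x,y])@R-t; k=(abs(q)<.13).all(1)&(W[:,2]>.06); q=q[k]; dz=W[k,2]-z0
for z in np.arange(.09,.34,.01):
    m=(dz>z)&(dz<z+.01)&(q[:,1]>-.095)
    if m.sum(): print(round(z,3),m.sum(),'x',np.percentile(q[m,0],[3,97]).round(3),'y',np.percentile(q[m,1],[3,97]).round(3))
```

```text
0.09 20 x [-0.024  0.03 ] y [-0.074  0.083]
0.1 91 x [-0.032  0.031] y [-0.069  0.085]
0.11 141 x [-0.021  0.032] y [-0.071  0.085]
0.12 101 x [-0.034  0.032] y [-0.079  0.091]
0.13 285 x [-0.029  0.031] y [-0.078  0.092]
0.14 257 x [-0.03   0.028] y [-0.079  0.091]
0.15 66 x [-0.022  0.021] y [-0.014  0.045]
0.16 43 x [-0.02   0.022] y [-0.006  0.045]
0.17 51 x [-0.027  0.031] y [-0.006  0.045]
0.18 123 x [-0.032  0.032] y [0.009 0.045]
0.19 129 x [-0.029  0.034] y [-0.017  0.04 ]
0.2 45 x [-0.017  0.028] y [0.004 0.035]
0.21 62 x [-0.01   0.032] y [-0.009  0.039]
0.22 60 x [0.002 0.031] y [-0.006  0.037]
0.23 92 x [-0.011  0.031] y [-0.018  0.059]
0.24 52 x [-0.049  0.035] y [-0.031  0.064]
0.25 103 x [-0.062  0.041] y [-0.033  0.065]
0.26 161 x [-0.079  0.045] y [-0.051  0.066]
0.27 233 x [-0.091  0.044] y [-0.053  0.066]
0.28 286 x [-0.102  0.042] y [-0.051  0.065]
0.29 352 x [-0.107  0.037] y [-0.05   0.063]
0.3 495 x [-0.101  0.024] y [-0.048  0.06 ]
0.31 234 x [-0.117  0.009] y [-0.05   0.056]
0.32 206 x [-0.115 -0.012] y [-0.053  0.05 ]
0.33 203 x [-0.124 -0.037] y [-0.058  0.045]
```

step_arm([
  {"dp": [0, 0, 0.25], "twist": 0},
  {"dp": [0, -0.3, 0], "twist": 0},
  {"dp": [0, -0.28, 0], "twist": 0},
  {"dp": [0, -0.05, 0], "twist": 0},
  {"dp": [0, -0.05, 0], "twist": 0},
  {"dp": [0, -0.05, 0], "twist": 0},
  {"dp": [0, 0, 0], "twist": 0},
])

```text
time_s: 13.05
ee_pos: [0.6702, 0.196, 0.0117]
eef_rot: [-3.142, -0.0, -0.021]
force: [-0.1, 0.4, 0.1]
grip_width: 0.0937
grip_force: 0.0
```

step_arm([
  {"dp": [0, 0.65, 0], "twist": 0},
  {"dp": [0, 0.65, 0], "twist": 0},
  {"dp": [0, 0.07, 0], "twist": 0},
  {"dp": [0, 0.07, 0], "twist": 0},
  {"dp": [0, 0.05, 0], "twist": 0},
  {"dp": [0, 0, 0], "twist": 0},
])

```text
time_s: 13.65
ee_pos: [0.6689, 0.1382, 0.012]
eef_rot: [-3.14, -0.001, -0.02]
force: [-0.3, 5.7, 0.9]
grip_width: 0.0937
grip_force: 2.9
```

step_arm([
  {"dp": [0, 0.08, 0], "twist": 0},
  {"dp": [0, 0.045, -0.14], "twist": 0},
  {"dp": [0, 0.055, -0.138], "twist": 0},
  {"dp": [0, 0.07, -0.13], "twist": 0},
  {"dp": [0, 0.083, -0.125], "twist": 0},
  {"dp": [0, 0.095, -0.115], "twist": 0},
  {"dp": [0, 0.105, -0.105], "twist": 0},
  {"dp": [0, 0.115, -0.09], "twist": 0},
  {"dp": [0, 0.12, -0.05], "twist": 0},
  {"dp": [0, 0, 0], "twist": 0},
])

```text
time_s: 14.65
ee_pos: [0.6683, 0.1053, 0.0475]
eef_rot: [3.141, -0.0, -0.021]
force: [0.4, 0.9, 0.7]
grip_width: 0.0941
grip_force: 0.3
```

step_arm([
  {"dp": [0, 0.1, 0], "twist": 0},
  {"dp": [0, 0.1, 0], "twist": 0},
  {"dp": [0, 0.1, 0], "twist": 0},
  {"dp": [0, 0, 0], "twist": 0},
])

```text
time_s: 15.05
ee_pos: [0.6679, 0.0928, 0.0471]
eef_rot: [3.141, 0.0, -0.022]
force: [-0.2, -0.1, -0.0]
grip_width: 0.0941
grip_force: 0.0
```

```bash
python3 -c "
from look import *; look('4')
a=cv2.imread('pics/scene4.png')[190:290,190:300]; b=cv2.imread('pics/top4.png')[110:210,250:360]
cv2.imwrite('pics/c4.png',np.hstack([cv2.resize(a,(400,364)),cv2.resize(b,(400,364))]))"
```

```text
top L 53 out@60 -1.3 out@100 6.1 zmax 0.102
top R 107 out@60 -4.3 out@100 -0.0 zmax 0.11
top N 240 out@60 3.8 out@100 2.0 zmax 0.109
scene L 187 out@60 8.6 out@100 13.6 zmax 0.104
scene R 93 out@60 -4.7 out@100 -4.6 zmax 0.087
t 15.15 tcp tray [-0.0009  0.1413] 0.0471 yaw -0.021660248674184146
```

View pics/c4.png

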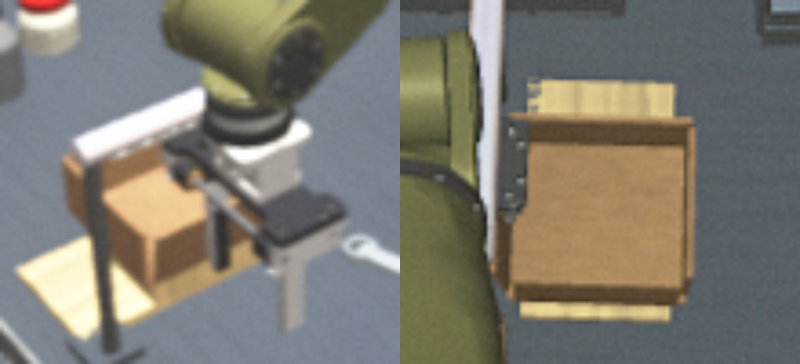

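step_arm([
  {"dp": [0, 0, 0.35], "twist": 0},
  {"dp": [0, 0, 0.33], "twist": 0},
  {"dp": [0, 0, 0], "twist": 0},
  {"dp": [0, 0.025, 0], "twist": 0},
  {"dp": [0, 0.025, 0], "twist": 0},
  {"dp": [0, 0.025, 0], "twist": 0},
  {"dp": [0, 0, 0], "twist": 0},
])

```text
time_s: 15.85
ee_pos: [0.6681, 0.0905, 0.0206]
eef_rot: [-3.142, -0.001, -0.021]
force: [-0.0, 1.4, -0.9]
grip_width: 0.0941
grip_force: 0.1
```

step_arm([
  {"dp": [0, 0.025, 0], "twist": 0},
  {"dp": [0, 0.025, 0], "twist": 0},
  {"dp": [0, 0.025, 0], "twist": 0},
  {"dp": [0, 0, 0], "twist": 0},
])

```text
time_s: 16.25
ee_pos: [0.6679, 0.0874, 0.0202]
eef_rot: [3.142, -0.0, -0.021]
force: [-0.6, 0.3, 0.2]
grip_width: 0.0941
grip_force: 0.1
```

step_arm([
  {"dp": [0, -0.3, 0], "twist": 0},
  {"dp": [0, -0.7, 0], "twist": 0},
  {"dp": [0, -0.7, 0], "twist": 0},
  {"dp": [0, -0.6, 0], "twist": 0},
  {"dp": [0, 0, -0.9], "twist": 0},
  {"dp": [0, 0, -0.9], "twist": 0},
  {"dp": [0, 0, -0.9], "twist": 0},
  {"dp": [0, 0, -0.9], "twist": 0},
  {"dp": [0, 0, -0.9], "twist": 0},
  {"dp": [-0.8, 0, 0], "twist": 0},
  {"dp": [-0.8, 0, 0], "twist": 0},
  {"dp": [-0.6, 0, 0], "twist": 0},
])

```text
time_s: 17.45
ee_pos: [0.5801, 0.1822, 0.2003]
eef_rot: [-3.142, 0.0, -0.021]
force: [1.1, -0.4, 0.7]
grip_width: 0.0938
grip_force: 0.0
```

Run:
```python
from look import *
look('5')
for n in('top','scene'):
    p,d=ctrl.camera(n); W=cloud(n,d)
    q=W[(np.hypot(W[...,0]-.485,W[...,1]-.348)<.04)&(W[...,2]>.035)&(W[...,2]<.06)]
    s=q[q[:,2]>np.percentile(q[:,2],90)-.006]; c,r=cv2.minEnclosingCircle(s[:,:2].astype(np.float32)); print(n,len(s),np.round(c,4),round(r,4),s[:,2].max(),s[:,:2].mean(0))
```

```text
top L 134 out@60 -3.4 out@100 2.3 zmax 0.11
top R 104 out@60 -4.2 out@100 0.0 zmax 0.11
top N 241 out@60 2.3 out@100 2.1 zmax 0.109
scene L 346 out@60 5.5 out@100 8.2 zmax 0.105
scene R 112 out@60 -4.8 out@100 -4.6 zmax 0.085
scene N 185 out@60 2.0 out@100 2.2 zmax 0.105
t 17.55 tcp tray [-0.0907  0.2287] 0.2009 yaw -0.020015827139686637
top 196 [0.4811 0.3465] 0.0259 0.05645808255532847 [0.48170979 0.34578295]
scene 177 [0.4785 0.3514] 0.0277 0.051149892511737516 [0.48102241 0.3514867 ]
```

step_arm([
  {"dp": [0, 0, 0], "twist": -1},
  {"dp": [0, 0, 0], "twist": -1},
  {"dp": [0, 0, 0], "twist": -1},
  {"dp": [0, 0, 0], "twist": -1},
  {"dp": [0, 0, 0], "twist": -1},
  {"dp": [0, 0, 0], "twist": -1},
  {"dp": [0, 0, 0], "twist": -1},
  {"dp": [0, 0, 0], "twist": -1},
  {"dp": [0, 0, 0], "twist": -1},
  {"dp": [0, 0, 0], "twist": -1},
  {"dp": [0, 0, 0], "twist": -1},
  {"dp": [0, 0, 0], "twist": -1},
], gripper=0.75)

```text
time_s: 18.85
ee_pos: [0.5827, 0.1816, 0.1997]
eef_rot: [-3.141, 0.0, 0.819]
force: [-0.3, 0.7, 0.4]
grip_width: 0.0822
grip_force: 0.0
```

step_arm([
  {"dp": [0, 0, 0], "twist": -1},
  {"dp": [0, 0, 0], "twist": -1},
  {"dp": [0, 0, 0], "twist": -1},
  {"dp": [0, 0, 0], "twist": -1},
  {"dp": [0, 0, 0], "twist": -1},
  {"dp": [0, 0, 0], "twist": -1},
  {"dp": [0, 0, 0], "twist": -1},
  {"dp": [0, 0, 0], "twist": -1},
  {"dp": [0, 0, 0], "twist": -1},
  {"dp": [0, 0, 0], "twist": -1},
  {"dp": [0, 0, 0], "twist": -0.5},
  {"dp": [0, 0, 0], "twist": 0},
])

```text
time_s: 20.05
ee_pos: [0.5826, 0.1816, 0.1997]
eef_rot: [-3.141, 0.0, 1.55]
force: [-0.9, 0.2, 0.4]
grip_width: 0.0822
grip_force: 0.0
```

step_arm([
  {"dp": [0.7, -0.44, 0], "twist": 0},
  {"dp": [0.7, -0.44, 0], "twist": 0},
  {"dp": [0.7, -0.44, 0], "twist": 0},
  {"dp": [0.7, -0.44, 0], "twist": 0},
  {"dp": [0.7, -0.44, 0], "twist": 0},
  {"dp": [0.63, -0.43, 0], "twist": 0},
  {"dp": [0, 0, 0], "twist": 0},
])

```text
time_s: 20.75
ee_pos: [0.4788, 0.3516, 0.2]
eef_rot: [-3.141, -0.0, 1.551]
force: [-0.2, -0.7, 0.4]
grip_width: 0.0818
grip_force: 0.0
```

Run:
```python
from h import *
from scipy.spatial.transform import Rotation as Ro
o=ctrl.get_obs(); p,d=ctrl.camera('wrist'); save('w6.png',p); c=ctrl.get_calibration('wrist')
H=np.array(c['hand_eye']); v,u=np.mgrid[:420,:560]
P=np.stack([(u-c['cx'])/c['fx']*d,(v-c['cy'])/c['fy']*d,d],-1)@H[:3,:3].T+H[:3,3]
W=P@Ro.from_euler('xyz',o['eef_rot']).as_matrix().T+o['ee_pos']
k=(d>0)&(np.hypot(W[...,0]-.481,W[...,1]-.349)<.06)&(W[...,2]>.04)&(W[...,2]<.06)
q=W[k]; cc,r=cv2.minEnclosingCircle(q[:,:2].astype(np.float32)); print(o['ee_pos'],len(q),np.round(cc,4),r,q.mean(0).round(4))
```

```text
[0.47881947 0.35158418 0.19998445] 2461 [0.481  0.3472] 0.026021379977464676 [0.4811 0.348  0.0471]
```

View pics/w6.png

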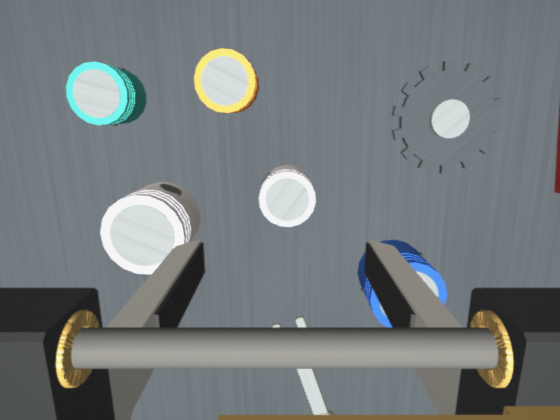

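The wrist view shows the white piston at (287,197), with fingers aligned and look-alikes clear of them. Centre is (0.481, 0.3475).

step_arm([
  {"dp": [-0.1, 0.055, 0], "twist": 0},
  {"dp": [0, 0, 0.8], "twist": 0},
  {"dp": [0, 0, 0.8], "twist": 0},
  {"dp": [0, 0, 0.8], "twist": 0},
  {"dp": [0, 0, 0.8], "twist": 0},
  {"dp": [0, 0, 0.8], "twist": 0},
  {"dp": [0, 0, 0.45], "twist": 0},
  {"dp": [0, 0, 0.25], "twist": 0},
  {"dp": [0, 0, 0], "twist": 0},
])

```text
time_s: 21.7
ee_pos: [0.4825, 0.3437, 0.0112]
eef_rot: [-3.14, 0.001, 1.548]
force: [-0.3, 0.5, 0.6]
grip_width: 0.0821
grip_force: 0.0
```

step_arm([
  {"dp": [0, 0, 0], "twist": 0},
  {"dp": [0, 0, 0], "twist": 0},
  {"dp": [0, 0, 0], "twist": 0},
  {"dp": [0, 0, 0], "twist": 0},
  {"dp": [0, 0, 0], "twist": 0},
  {"dp": [0, 0, 0], "twist": 0},
  {"dp": [0, 0, 0], "twist": 0},
], gripper=-1, squeeze=20)

```text
time_s: 22.4
ee_pos: [0.4824, 0.345, 0.0127]
eef_rot: [3.141, -0.0, 1.55]
force: [-1.8, -0.5, 6.9]
grip_width: 0.0517
grip_force: 20.0
```

step_arm([
  {"dp": [0, 0, -0.5], "twist": 0},
  {"dp": [0, 0, -0.8], "twist": 0},
  {"dp": [0, 0, -0.9], "twist": 0},
  {"dp": [0, 0, -0.9], "twist": 0},
  {"dp": [0, 0, -0.9], "twist": 0},
  {"dp": [0, 0, -0.7], "twist": 0},
  {"dp": [0, 0, 0], "twist": 0},
])

```text
time_s: 23.1
ee_pos: [0.4833, 0.3455, 0.2039]
eef_rot: [3.136, -0.003, 1.55]
force: [0.8, -0.0, -2.5]
grip_width: 0.0516
grip_force: 20.0
```

step_arm([
  {"dp": [-0.5, 0, 0], "twist": 0},
  {"dp": [-0.9, 0, 0], "twist": 0},
  {"dp": [-0.9, 0, 0], "twist": 0},
  {"dp": [-0.9, 0, 0], "twist": 0},
  {"dp": [-0.9, 0, 0], "twist": 0},
  {"dp": [-0.9, 0, 0], "twist": 0},
  {"dp": [-0.9, 0, 0], "twist": 0},
  {"dp": [-0.9, 0, 0], "twist": 0},
  {"dp": [-0.9, 0, 0], "twist": 0},
  {"dp": [-0.9, 0, 0], "twist": 0},
  {"dp": [-0.9, 0, 0], "twist": 0},
  {"dp": [-0.6, 0, 0], "twist": 0},
])

```text
time_s: 24.3
ee_pos: [0.4728, -0.061, 0.1985]
eef_rot: [-3.139, -0.0, 1.548]
force: [1.5, -0.1, -1.3]
grip_width: 0.0518
grip_force: 20.0
```

```bash
python3 -c "from look import *; look('7'); print(ctrl.get_obs()['grip_width'],ctrl.get_obs()['qpos'])"
```

```text
top L 128 out@60 -3.0 out@100 2.4 zmax 0.109
top R 104 out@60 -4.5 out@100 0.0 zmax 0.11
scene L 353 out@60 5.8 out@100 8.0 zmax 0.105
scene R 110 out@60 -4.0 out@100 -4.4 zmax 0.091
scene N 184 out@60 1.5 out@100 2.1 zmax 0.105
t 24.4 tcp tray [-0.1925 -0.0173] 0.1985 yaw 1.5465689289515157
0.05169405789067641 [-2.05486757e-01  1.44098134e-01  1.72797615e+00 -3.80012243e-04
  1.27168333e+00 -1.81147023e-01]
```

step_arm([
  {"dp": [0, 0.7, 0], "twist": 0},
  {"dp": [0, 0.9, 0], "twist": 0},
  {"dp": [0, 0.9, 0], "twist": 0},
  {"dp": [0, 0.9, 0], "twist": 0},
  {"dp": [0, 0.9, 0], "twist": 0},
  {"dp": [0, 0.5, 0], "twist": 0},
  {"dp": [0, 0, 0], "twist": 0},
  {"dp": [0, 0, 0.8], "twist": 0},
  {"dp": [0, 0, 0.8], "twist": 0},
  {"dp": [0, 0, 0.8], "twist": 0},
  {"dp": [0, 0, 0.6], "twist": 0},
  {"dp": [0, 0, 0], "twist": 0},
])

```text
time_s: 25.6
ee_pos: [0.663, -0.0622, 0.0757]
eef_rot: [-3.134, -0.001, 1.55]
force: [-0.6, 0.2, -1.7]
grip_width: 0.0519
grip_force: 20.0
```

step_arm([
  {"dp": [0, 0, 0.2], "twist": 0},
  {"dp": [0, 0, 0.1], "twist": 0},
  {"dp": [0, 0, 0], "twist": 0},
])

```text
time_s: 25.9
ee_pos: [0.6657, -0.0631, 0.0685]
eef_rot: [3.141, 0.0, 1.55]
force: [-0.2, 0.2, -2.7]
grip_width: 0.0519
grip_force: 20.0
```

step_arm([
  {"dp": [0, 0, 0.06], "twist": 0},
  {"dp": [0, 0, 0.06], "twist": 0},
  {"dp": [0, 0, 0.04], "twist": 0},
  {"dp": [0, 0, 0], "twist": 0},
])

```text
time_s: 26.3
ee_pos: [0.6655, -0.0632, 0.0615]
eef_rot: [-3.141, -0.0, 1.55]
force: [-0.3, -0.1, -2.2]
grip_width: 0.0516
grip_force: 20.0
```

step_arm([
  {"dp": [0, 0, 0.04], "twist": 0},
  {"dp": [0, 0, 0.04], "twist": 0},
  {"dp": [0, 0, 0], "twist": 0},
])

```text
time_s: 26.6
ee_pos: [0.6658, -0.0632, 0.0597]
eef_rot: [3.141, 0.0, 1.55]
force: [-5.2, -0.5, 7.2]
grip_width: 0.0515
grip_force: 20.0
```

step_arm([
  {"dp": [0, 0, 0], "twist": 0},
  {"dp": [0, 0, 0], "twist": 0},
  {"dp": [0, 0, 0], "twist": 0},
  {"dp": [0, 0, 0], "twist": 0},
], gripper=0.5)

```text
time_s: 27.0
ee_pos: [0.6656, -0.0632, 0.0585]
eef_rot: [-3.142, -0.0, 1.55]
force: [-0.7, 0.4, -0.1]
grip_width: 0.0705
grip_force: 0.0
```

step_arm([
  {"dp": [0, 0, -0.3], "twist": 0},
  {"dp": [0, 0, -0.8], "twist": 0},
  {"dp": [0, 0, -0.9], "twist": 0},
  {"dp": [0, 0, -0.9], "twist": 0},
  {"dp": [0, 0, -0.9], "twist": 0},
  {"dp": [0, -0.9, 0], "twist": 0},
  {"dp": [0, -0.9, 0], "twist": 0},
  {"dp": [0, -0.9, 0], "twist": 0},
  {"dp": [0, -0.9, 0], "twist": 0},
  {"dp": [0, -0.9, 0], "twist": 0},
  {"dp": [0, 0, 0], "twist": 0},
])

```text
time_s: 28.1
ee_pos: [0.483, -0.0592, 0.2118]
eef_rot: [3.141, 0.0, 1.549]
force: [0.2, 0.1, -0.1]
grip_width: 0.0708
grip_force: 0.0
```

```bash
python3 -c "
from look import *; look('8')
a=cv2.imread('pics/scene8.png')[190:290,190:300]; b=cv2.imread('pics/top8.png')[110:210,250:360]
cv2.imwrite('pics/c8.png',np.hstack([cv2.resize(a,(400,364)),cv2.resize(b,(400,364))]))"
```

```text
top L 126 out@60 -3.4 out@100 2.3 zmax 0.109
top R 98 out@60 -6.2 out@100 -0.1 zmax 0.112
scene L 353 out@60 5.5 out@100 7.9 zmax 0.105
scene R 73 out@60 -4.9 out@100 -4.3 zmax 0.09
scene N 183 out@60 1.4 out@100 2.0 zmax 0.106
t 28.2 tcp tray [-0.1796 -0.0152] 0.2119 yaw 1.5492837662462646
```

View pics/c8.png

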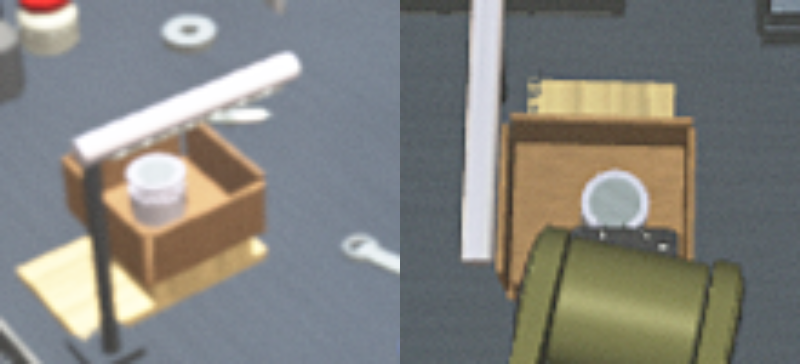

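The piston stands crown up on the carton floor and all the walls look upright. I'm handing in.

```bash
python3 -c "from h import *; print(ctrl.hand_in())"
```

```text
the job is handed in; nothing more can be done
None
```

The job is handed in, verdict not shown: in the last pictures all three walls stood within about 0.07 rad of upright by my depth measurements, and the piston stood crown up and released on the carton floor; I did not re-measure the bystanders, but none looked moved.

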